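# Clip the clay paddle onto its eye bolt

## Task

Lift the wooden clay paddle with the snap hook out of the rack, push the hook's gate against the front bar of the eye bolt on the post until the bar is inside, and lower it so that the gate snaps shut behind it. With the bar in the top of the hook, tug the paddle down with about 10 N for half a second to check that it is caught, then let go and leave it hanging there at rest. Work gently, with never more than 25 N between hook and eye, and leave everything else on the bench where it is.

Things in the scene. Friction and masses are not known exactly. Their poses are not given: they have to be found in the camera images.
- head (a point): Grip centre of the paddle: the flat steel head on top of its snap hook, 40 mm wide (along x), 12 mm thick (along y: grip it this way), 34 mm high, its top 14 mm above this point. Paddle axes: z up along it, x towards the gate and nose, y through its thickness. The head belongs to a wooden paddle of 0.15 to 0.33 kg, 182 mm tall in all.
- crown (a point): On the paddle 26 mm below the head point, under the hook's roof (a shallow inverted V): where the centre of the eye's 8 mm bar lies, within 2 mm, once seated. Hook loop in the x-z plane, 12 mm thick: spine on the -x side (inner face at x = -13 mm), nose on the +x side (x = +13 to +20 mm, its lower end 39 mm below the head point), the gate below the nose.
- hinge (a point): Hinge of the gate on the paddle, 76 mm below the head point and 17 mm to +x. The gate, a steel wire 4.4 mm thick and 35 mm long, stands up from here to the nose when shut. A bar coming from +x at 15 to 25 mm above this point pushes the gate inwards; if the hook is then lowered about 30 mm in place, the bar slides up past the gate's tip into the top of the hook and the gate snaps shut.
- gate (a joint): Angle of the snap hook's sprung gate, rad: 0 shut, 0.9 fully open (hard stop), the gate's top then near the spine. It springs shut by itself. Pushing it in takes about 2.5 N at first and some 5 N when open; beyond that the force rises steeply, at the stop. A push of 7 to 8 N in all swings it to about 0.8 rad, which is enough.
- blade (a point): Centre of the paddle's wooden blade, 44 x 12 x 80 mm, below the hook; its foot is 40 mm lower (168 mm below the head point). At the start the paddle stands upright with the foot 46 mm deep in the rack's slot with 1.5 mm of play: pull it straight up by more than 50 mm.
- slot (a point): Mouth of the paddle's slot, in the top face (58 mm above the bench) of a fixed dark wooden rack block, 90 x 130 x 58 mm. A thin needle tool stands in a hole of the same block, 63 mm away along its +y.
- stand: Fixed wooden stand: a slab 160 x 140 x 16 mm with a post 44 mm square, 215 mm high, its front face at x = +50 mm. Origin at bench level; z up, x from the eye towards the post (the way to push the hook), y along the eye's front bar. The bar's centre is at y = 0, z = 190 mm and, different each time and not reported, anywhere from x = -16 to -42 mm: feel for it or look.
- bolt (a point): Where the steel eye bolt enters the post's front face, 190 mm above the bench. It stands out to -x as a level loop of 8 mm round bar, 60 mm over its width, open 43 mm behind its front bar (where nose and gate go). The front bar's centre is 66 to 92 mm from this point, depending on how far the bolt is screwed in; it is tight and does not move when pressed gently.
- can: Bystander: metal can, 76 mm wide and 90 mm high; origin under its centre.
- cup: Bystander: white cup, 76 mm wide, 75 mm high; origin under its centre.
- puck: Bystander: plain wooden disc block standing between the rack and the stand, 56 mm wide, 50 mm high; origin under its centre.
- jar: Bystander: jar, 70 mm wide, 100 mm high; origin under its centre.
- tile: Bystander: clay tile lying flat, 100 x 160 x 12 mm; origin under its centre.
- needle: Bystander: the needle tool's wooden handle, 16 mm thick, 105 mm long, upright in the rack block; origin at its foot, 46 mm below the block's top.
Mind the look-alikes: they are no part of the job. There is more than one size of the part that bears head; the job needs the smaller.

How it is judged:
On the way, in this order (a step that is already met when the one before it is completed fails the run):
1. the paddle is lifted out of its slot (height (world z) of head above 0.236 m and contact force between paddle and rack below 0.1 N), for 0.1 s.
2. the eye's bar pushes the gate open (value of joint gate above 0.3 rad and contact force between paddle and stand above 0.8 N), for 0.05 s.
3. with the gate shut and the bar in the top of the hook, the paddle is tugged down: 6 to 20 N between hook and eye (value of joint gate below 0.1 rad and height (world z) of crown between 0.181 and 0.199 m and x of crown in the frame of stand above -0.062 m and contact force between paddle and stand between 6 and 20 N), for 0.25 s.
At the end, for the whole second after the job is handed in: The paddle hangs from the eye bolt by its snap hook, released and at rest (under 0.05 m/s), upright within 0.3 rad, the gate shut (under 0.1 rad) and the bar in the top of the hook (crown point within 9 mm of the bar's height) (value of joint gate below 0.1 rad and height (world z) of crown between 0.181 and 0.199 m and x of crown in the frame of stand between -0.062 and 0.005 m and angle between head's own z axis and vertical below 0.3 rad and contact force between paddle and stand above 0.8 N and linear speed of paddle below 0.05 m/s); the robot touches nothing.
It fails at once if hook and eye are pressed together with more than 25 N (contact force between paddle and stand above 25 N).
It fails at once if the arm presses on the stand or eye with more than 10 N (contact force between the arm and stand above 10 N).
It fails at once if a bystander is moved by more than 30 mm (distance of any of can, cup, puck, jar, tile, needle from where it was at the start of the episode above 0.03 m).
It also fails if it takes over 54 s, if anything falls off the work surface, if the arm or the gripper's body presses on something with over 40 N, if the wrist force passes 120 N, or if a joint passes its speed limit or range.

## Robot

A 6-joint arm with a two-finger parallel gripper is mounted at the origin on the work surface. World frame = base frame: x ahead of the robot, y to its left, z up, the work surface at z = 0. Lengths are in m, angles in rad, forces in N, time in s.
With the tool pointing down it reaches from about 0.4 to 0.825 m from the base axis. Payload 7 kg.
Tool frame: the origin (TCP) lies on the centre line of the jaws, within the pads' length; the fingertips stand arm.tip_reach ahead of it and the grasp point (between the pads) lies 5 mm behind it (arm.tip_reach is the distance from the TCP to the fingertips, in m); z points along the fingers, y is the line along which they close (so a half turn about z gives the same grasp; the last joint's range is limited). The gripper opens to 88 mm and grips with 3 to 60 N. Pads are 19 mm wide; open, the fingers measure 130 mm over their backs; the gripper's body (78 mm by 193 mm) begins 47 mm behind the grasp point.
Start: joints at [1.588, 0.359, 0.012, 0, -1.224, -0.288], TCP at [0.181, 0.65, 0.241] pointing down, gripper open.
Joint ranges: [-3.07, 3.07], [-1.43, 2.12], [-1.02, 1.25], [-3.03, 1.67], [-3.05, -0], [-3.03, 3.03]. Speed limits (rad/s): [2.39, 2.39, 3.01, 3.14, 3.14, 3.14].

## Interface

Orientations are given as [roll, pitch, yaw] about the fixed x, y, z axes, in that order (R = Rz(yaw) Ry(pitch) Rx(roll)).
In Python, from station import status, optics, order, arm gives the robot as it stands. The module is installed in compiled form; this text tells all that it offers.
- The arm moves only by the shell command python3 -m jog 'ROWS' [FORCE]. ROWS is JSON, a list of rows, each a list of 3 entries, a list of its own where there are three numbers: the gripper command: -1 is shut, 1 is fully open, values between are in proportion, then the shift along the tool's x, y, z in mm, then the turn about the tool's z in rad. A call has 1 to 20 rows; each row is the pose to reach, as a shift and turn from the pose commanded when the call began, along the tool's axes at that moment; what a row does not reach only later rows make up. A row lasts 1/8 s, in which the tool goes at most 62.5 mm and 10.7 degrees, less where a joint would pass 70% of its speed; a pose out of reach is approached as far as the arm can. A call with a gripper value outside its range is refused whole. The fingers move at their own pace and stop on an object; FORCE is the grip in N (left out, the last holds). Time passes only in rows, so rows that repeat a pose let the fingers close. It gives the time, the measured TCP pose, the force, the opening and the grip force at its end, in the units of the state.
- status.get_state(): the state, without advancing time (a new reading comes with each control period).
- optics.grab_frame(name): name is "scene" or "top"; returns a dict with "color" (384x512x3 uint8, red, green, blue), "mtx" (3x3 intrinsics, pixels), "cam_to_world" (4x4, takes a point from camera to world coordinates). Camera axes: x right, y down, z forward; pixel columns grow to the right and rows downward; lengths in m; the calibration is good to about 2 mm. A picture is of the moment at which its call begins. There is no depth.
- order.job_done(): hands the job in; it is judged then, once.
The state is a dict: "t": time; "q": joint angles; "qd": joint speeds; "joint_efforts": joint torques, N m; "eef_pos": TCP position; "ee_rot": TCP orientation; "force": force on the tool from outside, world axes, zero at the start; "moment": the same for the moment, N m; "width": finger opening in m; "gripper_force": force on a finger pad.
Only numpy, scipy, OpenCV 4.12 (cv2) and the standard library are available. Lean on these libraries where they do the work, as an engineer would, in place of code of your own. Each camera call takes 0.05 s, during which the arm holds its last target. There are 200 camera calls.

## Working session

There is one attempt and no reset: what is moved stays moved. The work goes in short steps, Python scripts to look and compute and a shell command to move; the robot and the scene stay as the last step left them, time stands still between calls to the robot, and variables do not carry over. Pictures are saved under pics/ and viewed, at most 10 in all, crops included, and the job is handed in when it is done.

```bash
mkdir -p pics; cat > h.py <<'E'
import numpy as np, cv2
from station import status, optics, order, arm
def grab(n,f=None):
    d=optics.grab_frame(n); 
    if f: cv2.imwrite('pics/'+f,d['color'][:,:,::-1]); np.savez('pics/'+f+'.npz',**d)
    return d
def load(f): return np.load('pics/'+f+'.npz')
def onplane(d,u,v,z,ax=2):
    T=d['cam_to_world'];r=T[:3,:3]@np.linalg.solve(d['mtx'],[u,v,1]);o=T[:3,3]
    return o+r*(z-o[ax])/r[ax]
def proj(d,p):
    T=d['cam_to_world'];c=T[:3,:3].T@(np.array(p)-T[:3,3]);q=d['mtx']@c;return q[:2]/q[2]
def tri(d1,p1,d2,p2):
    A=[];b=[]
    for d,p in((d1,p1),(d2,p2)):
        T=d['cam_to_world'];r=T[:3,:3]@np.linalg.solve(d['mtx'],[*p,1]);r/=np.linalg.norm(r)
        P=np.eye(3)-np.outer(r,r);A.append(P);b.append(P@T[:3,3])
    A=np.vstack(A);b=np.hstack(b);x=np.linalg.lstsq(A,b,rcond=None)[0];return x,np.linalg.norm(A@x-b)
E
python3 - <<'E'
from h import *
a=grab('scene','s0.png');b=grab('top','t0.png')
for d in(a,b):print(d['cam_to_world'].round(3).tolist(),d['mtx'].tolist())
s=status.get_state();print(s['t'],s['eef_pos'],s['ee_rot'],s['force'],arm.tip_reach)
E
```

```text
[[0.498, 0.724, -0.477, 1.272], [0.867, -0.413, 0.279, -0.395], [0.005, -0.553, -0.833, 1.263], [0.0, 0.0, 0.0, 1.0]] [[423.03101329883185, 0.0, 254.35036836611968], [0.0, 423.03101329883185, 187.22050145831508], [0.0, 0.0, 1.0]]
[[-0.011, -0.985, 0.174, 0.285], [-1.0, 0.012, 0.005, -0.008], [-0.007, -0.174, -0.985, 1.961], [0.0, 0.0, 0.0, 1.0]] [[470.380806782385, 0.0, 256.85808329377414], [0.0, 470.380806782385, 186.8574201851968], [0.0, 0.0, 1.0]]
0.1 [0.18046524 0.65000228 0.23972687] [ 3.14012920e+00 -1.53490119e-04 -2.70869906e-01] [ 0.50190106 -0.04591832  0.18396308] 0.014
```

View pics/s0.png

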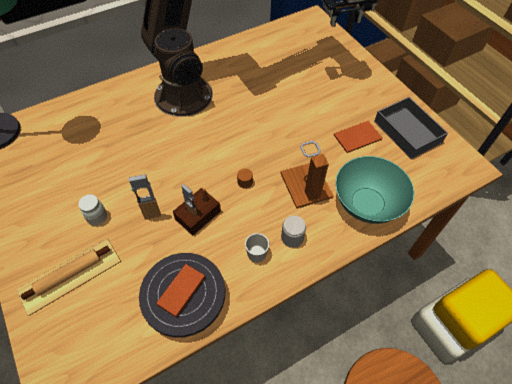

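View pics/t0.png

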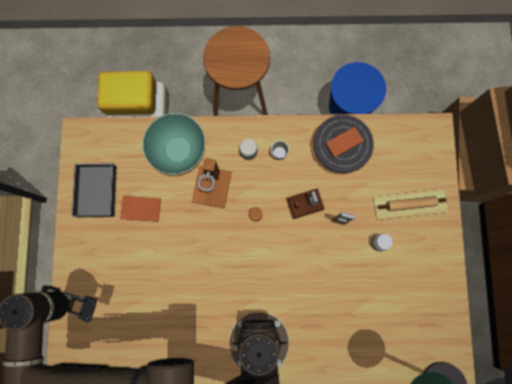

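The scene view shows two hook-bearing parts: one at scene (142,195), top (342,218), standing free, and one at scene (188,198), top (313,198), in the dark rack block. The second fits the description because it is smaller and stands in the rack beside the needle. The stand with its eye is at scene (310,150) and (315,180). I'll confirm with enlarged crops.

```bash
python3 - <<'E'
from h import *
s=cv2.imread('pics/s0.png');t=cv2.imread('pics/t0.png')
def c(i,x,y,w=66,h=50): return cv2.resize(i[y:y+h,x:x+w],(400,300),interpolation=cv2.INTER_CUBIC)
# scales 6.06
# extents
o=np.vstack([np.hstack([c(s,125,165,100,75),c(s,270,135,100,75)]),np.hstack([c(t,280,180,80,60),c(t,180,150,80,60)])])
cv2.imwrite('pics/c0.png',o)
E
```

```text
(no output)
```

View pics/c0.png

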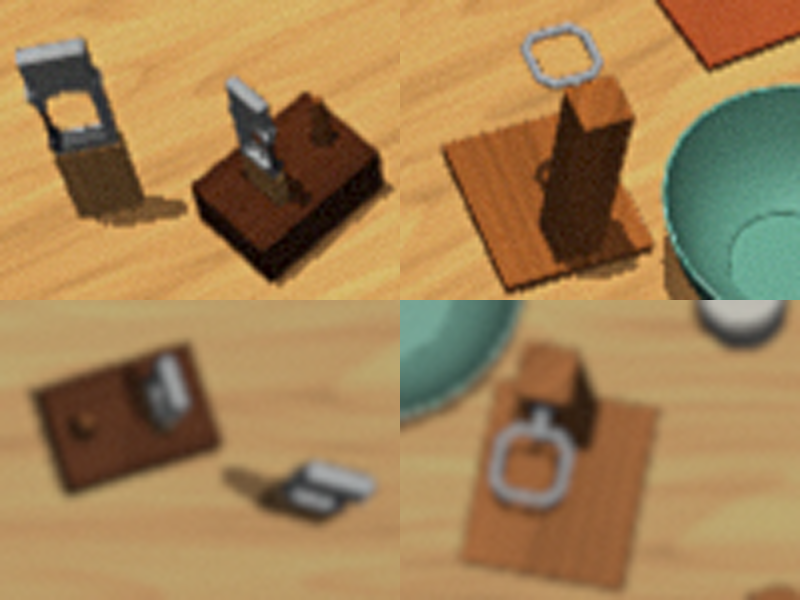

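The crops confirm it: the hook in the rack is slimmer, and the free-standing one is the larger look-alike. The eye loop is clear in both views, with the front bar on the robot side. Next I measure the head top (z=0.194), the rack top and the ring (z=0.19).

```bash
python3 - <<'E'
from h import *
S=load('s0.png');T=load('t0.png')
def rect(d,box,z,cond,name):
    x,y,w,h=box;im=d['color'][y:y+h,x:x+w];hsv=cv2.cvtColor(im,cv2.COLOR_RGB2HSV)
    m=cond(hsv).astype(np.uint8)
    n,l,st,_=cv2.connectedComponentsWithStats(m);k=1+np.argmax(st[1:,4]);m=l==k
    v,u=np.nonzero(m)
    P=np.array([onplane(d,a+x,b+y,z)[:2] for a,b in zip(u,v)])
    r=cv2.minAreaRect((P*1000).astype(np.float32))
    print(name,len(u),'c',np.round(r[0],1),'size',np.round(r[1],1),'ang',round(r[2],1),'mean',(P.mean(0)*1000).round(1))
gray=lambda h:(h[...,1]<70)&(h[...,2]>85)
br=lambda h:(h[...,1]<70)&(h[...,2]>140)
rect(S,(295,138,30,20),.19,gray,'ringS');rect(T,(194,170,24,34),.19,gray,'ringT')
for v in(125,140,155):
    b=lambda h:(h[...,1]<60)&(h[...,2]>v)
    rect(S,(178,180,20,20),.194,b,'headS');rect(T,(302,183,20,26),.194,b,'headT')
# rack top corners, stand slab corners (crops)
sc=lambda x,y:(125+x/4,165+y/4); tc=lambda x,y:(280+x/5,180+(y-300)/5)
print('rackS',[onplane(S,*sc(*p),.058)[:2].round(3) for p in((193,187),(307,93),(381,152),(267,248))])
print('rackT',[onplane(T,*tc(*p),.058)[:2].round(3) for p in((32,390),(188,343),(220,443),(68,493))])
print('slabS',[onplane(S,270+x/4,135+y/4,.016)[:2].round(3) for x,y in((43,148),(163,115),(252,245),(108,290))])
print('slabT',[onplane(T,180+x/5,150+y/5,.016)[:2].round(3) for x,y in((98,85),(258,108),(222,290),(62,260))])
print('postS',[onplane(S,270+x/4,135+y/4,.215)[:2].round(3) for x,y in((168,93),(213,77),(234,115),(190,128))])
print('postT',[onplane(T,180+x/5,150+y/5,.215)[:2].round(3) for x,y in((127,43),(180,50),(172,104),(118,97))])
E
```

```text
ringS 108 c [615.7 196.3] size [57.5 59.9] ang 77.9 mean [615.7 195.7]
ringT 136 c [623.  195.1] size [61.4 70.2] ang 89.3 mean [621.7 195. ]
headS 35 c [ 559.9 -217.8] size [36.6  8.9] ang 13.0 mean [ 560.2 -217.8]
headT 23 c [ 558.8 -217. ] size [32.6  8.5] ang 16.5 mean [ 558.9 -217.1]
headS 32 c [ 559.3 -218. ] size [35.3  8.9] ang 13.0 mean [ 559.2 -217.9]
headT 15 c [ 557.5 -217.4] size [27.8  6. ] ang 16.5 mean [ 558.1 -217.3]
headS 25 c [ 558.7 -217. ] size [34.5  6.7] ang 12.9 mean [ 558.9 -217.5]Traceback (most recent call last):
  File "<stdin>", line 16, in <module>
  File "<stdin>", line 6, in rect
    return _wrapfunc(a, 'argmax', axis=axis, out=out, **kwds)
    return bound(*args, **kwds)
ValueError: attempt to get argmax of an empty sequence
```

```bash
python3 - <<'E'
from h import *
S=load('s0.png');T=load('t0.png')
sc=lambda x,y:(125+x/4,165+y/4); tc=lambda x,y:(280+x/5,180+(y-300)/5)
def show(n,P):
    P=np.array(P)*1000;e=np.roll(P,-1,0)-P
    print(n,'c',P.mean(0).round(0)[:2],'len',np.hypot(e[:,0],e[:,1]).round(0),'ang',((np.degrees(np.arctan2(e[:,1],e[:,0]))+45)%90-45).round(1))
show('rackS',[onplane(S,*sc(*p),.058) for p in((193,187),(307,93),(381,152),(267,248))])
show('rackT',[onplane(T,*tc(*p),.058) for p in((32,390),(188,343),(220,443),(68,493))])
show('slabS',[onplane(S,270+x/4,135+y/4,.016) for x,y in((43,148),(163-0,115),(252,245),(108,290))])
show('slabT',[onplane(T,180+x/5,150+y/5,.016)for x,y in((98,85),(258,108),(222,290),(62,260))])
show('postS',[onplane(S,270+x/4,135+y/4,.215) for x,y in((168,93),(213,77),(234,115),(190,128))])
show('postT',[onplane(T,180+x/5,150+y/5,.215)for x,y in((127,43),(180,50),(172,104),(118,97))])
# ring edges, each from mask in direction of stand x
for n,d,b in(('S',S,(295,138,30,20)),('T',T,(194,170,24,34))):
    x,y,w,h=b;hs=cv2.cvtColor(d['color'][y:y+h,x:x+w],cv2.COLOR_RGB2HSV);m=(hs[...,1]<70)&(hs[...,2]>85)
    v,u=np.nonzero(m);P=np.array([onplane(d,a+x,c+y,.19)[:2]*1000 for a,c in zip(u,v)])
    for ang in(-8,-10,-12,-14):
        a=np.radians(ang);q=P@np.array([[np.cos(a),-np.sin(a)],[np.sin(a),np.cos(a)]])
        print(n,ang,'x',q[:,0].min().round(),q[:,0].max().round(),'y',q[:,1].min().round(),q[:,1].max().round(), 'front bar mean x',q[q[:,0]<q[:,0].min()+9][:,0].mean().round(1))
E
```

```text
rackS c [ 556. -196.] len [127.  88. 126.  86.] ang [16.9 18.3 16.1 19.3]
rackT c [ 550. -196.] len [134.  86. 131.  89.] ang [16.2 15.7 17.5 17.9]
slabS c [637. 186.] len [118. 156. 136. 158.] ang [-11.2  -4.4 -10.1 -11.2]
slabT c [630. 190.] len [137. 158. 136. 152.] ang [ -9.1 -11.1 -11.4 -10.8]
postS c [688. 183.] len [40. 39. 37. 37.] ang [ -6.3 -10.7 -10.2  -6.8]
postT c [681. 178.] len [41. 42. 41. 43.] ang [-8.4 -8.  -8.2 -8.8]
S -8 x 552.0 613.0 y 251.0 310.0 front bar mean x 556.7
S -10 x 542.0 602.0 y 271.0 329.0 front bar mean x 546.7
S -12 x 531.0 591.0 y 291.0 349.0 front bar mean x 536.0
S -14 x 520.0 580.0 y 310.0 368.0 front bar mean x 524.3
T -8 x 555.0 626.0 y 249.0 310.0 front bar mean x 558.9
T -10 x 545.0 616.0 y 269.0 330.0 front bar mean x 549.1
T -12 x 534.0 605.0 y 289.0 350.0 front bar mean x 538.2
T -14 x 522.0 594.0 y 309.0 370.0 front bar mean x 526.5
```

The numbers check out. The head top is at (0.559, -0.217), and the rack and paddle yaw is about 16.5°. The bar centre is at about (0.592, 0.200), the stand yaw about -10.5°, and the bar at stand x of about -22 mm. The sizes match the ones given. Moving above the head.

```bash
python3 -m jog '[[0.2,[597,734,-60],-0.56],[0.2,[597,734,-60],-0.56],[0.2,[597,734,-60],-0.56],[0.2,[597,734,-60],-0.56],[0.2,[597,734,-60],-0.56],[0.2,[597,734,-60],-0.56],[0.2,[597,734,-60],-0.56],[0.2,[597,734,-60],-0.56],[0.2,[597,734,-60],-0.56],[0.2,[597,734,-60],-0.56],[0.2,[597,734,-60],-0.56],[0.2,[597,734,-60],-0.56],[0.2,[597,734,-60],-0.56],[0.2,[597,734,-60],-0.56],[0.2,[597,734,-60],-0.56],[0.2,[597,734,-60],-0.56],[0.2,[597,734,-60],-0.56],[0.2,[597,734,-60],-0.56],[0.2,[597,734,-60],-0.56],[0.2,[597,734,-60],-0.56]]' 40
python3 - <<'E'
from h import *
s=status.get_state();print(s['t'],s['eef_pos'],s['ee_rot'],s['q'].round(2),s['force'].round(2),s['width'])
S=load('s0.png');print('lookalike',onplane(S,147,217,0),[onplane(S,*p,.23) for p in((130,177),(146,175))])
E
```

```text
t: 2.6
eef_pos: [0.5594, -0.2156, 0.3011]
ee_rot: [3.141, -0.001, 0.291]
force: [-0.2, -0.1, -0.0]
width: 0.0525
gripper_force: 0.0
2.6 [ 0.55942924 -0.21561963  0.30106518] [ 3.14138040e+00 -7.80087945e-04  2.90633642e-01] [-0.04  0.2  -0.07 -0.   -1.3   1.9 ] [-0.16 -0.12 -0.04] 0.052505306153680875
lookalike [ 0.47237416 -0.35157249  0.        ] [array([ 0.46529289, -0.35189093,  0.23      ]), array([ 0.48200385, -0.3079055 ,  0.23      ])]
```

```bash
python3 -m jog '[[0.2,[0,1,50],0],[0.2,[0,1,90],0],[0.2,[0,1,110],0],[0.2,[0,1,124],0],[0.2,[0,1,124],0],[0.2,[0,1,124],0]]' 
python3 - <<'E'
from h import *
s=grab('scene','s1.png')['color'];t=grab('top','t1.png')['color']
c=lambda i,x,y,w:cv2.resize(i[y:y+w*3//4,x:x+w,::-1],(400,300),interpolation=cv2.INTER_CUBIC)
cv2.imwrite('pics/c1.png',np.hstack([c(s,150,150,80),c(t,270,160,80)]))
E
```

```text
t: 3.35
eef_pos: [0.5604, -0.2176, 0.1777]
ee_rot: [3.141, -0.001, 0.29]
force: [0.4, -0.7, 0.7]
width: 0.0526
gripper_force: 0.0
```

View pics/c1.png

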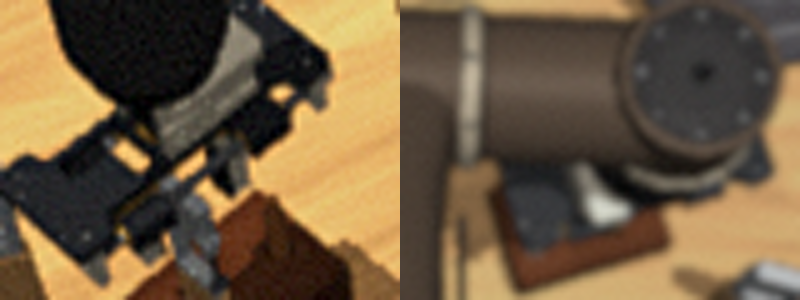

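The close view shows the head at crop (175,190) between the two fingers at (150,240) and (230,170), with nothing touching. Closing the grip.

```bash
python3 -m jog '[[-1,[0,0,0],0],[-1,[0,0,0],0],[-1,[0,0,0],0],[-1,[0,0,0],0],[-1,[0,0,0],0],[-1,[0,0,0],0],[-1,[0,0,0],0],[-1,[0,0,0],0]]' 55
```

```text
t: 4.45
eef_pos: [0.5598, -0.2176, 0.1765]
ee_rot: [3.142, 0.0, 0.289]
force: [-0.4, -0.2, -0.8]
width: 0.0116
gripper_force: 55.0
```

Gripped, with an opening of 11.6 mm that matches the 12 mm head. Lifting straight up.

```bash
python3 -m jog '[[-1,[0,0,-10],0],[-1,[0,0,-20],0],[-1,[0,0,-30],0],[-1,[0,0,-40],0],[-1,[0,0,-50],0],[-1,[0,0,-60],0],[-1,[0,0,-75],0],[-1,[0,0,-100],0],[-1,[0,0,-100],0],[-1,[0,0,-100],0]]' 60
python3 - <<'E'
from h import *
s=status.get_state();print(s['force'],s['moment'],s['eef_pos'],s['ee_rot'])
E
```

```text
t: 5.7
eef_pos: [0.5594, -0.2173, 0.2761]
ee_rot: [-3.141, 0.0, 0.289]
force: [0.8, -0.3, -2.3]
width: 0.0116
gripper_force: 60.0
[ 0.76181754 -0.28702769 -2.30462201] [-0.01805878  0.03955963  0.00354594] [ 0.55940738 -0.21733977  0.27606923] [-3.14092321e+00  3.98909160e-04  2.89042571e-01]
```

```bash
python3 -m jog '[[-1,[0,0,-20],0],[-1,[0,0,-40],0],[-1,[5,-20,-40],0.03],[-1,[12,-50,-40],0.06],[-1,[21,-90,-40],0.1],[-1,[30,-130,-40],0.15],[-1,[39,-170,-40],0.2],[-1,[49,-210,-40],0.25],[-1,[58,-250,-40],0.3],[-1,[67,-290,-40],0.35],[-1,[76,-330,-40],0.4],[-1,[86,-370,-40],0.43],[-1,[93,-400,-40],0.46],[-1,[97,-418,-40],0.47],[-1,[97,-418,-40],0.47],[-1,[97,-418,-30],0.47],[-1,[97,-418,-10],0.47],[-1,[97,-418,-10],0.47],[-1,[97,-418,-10],0.47]]'
python3 - <<'E'
from h import *
s=status.get_state();print(s['force'],s['moment'],s['eef_pos'],s['ee_rot'])
s=grab('scene','s2.png')['color'];t=grab('top','t2.png')['color']
c=lambda i,x,y,w:cv2.resize(i[y:y+w*3//4,x:x+w,::-1],(400,300),interpolation=cv2.INTER_CUBIC)
cv2.imwrite('pics/c2.png',np.hstack([c(s,250,110,100),c(t,170,150,80)]))
E
```

```text
t: 8.07
eef_pos: [0.5338, 0.2103, 0.2869]
ee_rot: [3.141, -0.0, -0.181]
force: [-0.6, -0.6, -2.4]
width: 0.0118
gripper_force: 60.0
[-0.64049067 -0.62092791 -2.43229368] [ 0.00521891 -0.04717834 -0.04422006] [0.53381213 0.21025158 0.28692548] [ 3.14149068e+00 -4.19637505e-04 -1.81316882e-01]
```

View pics/c2.png

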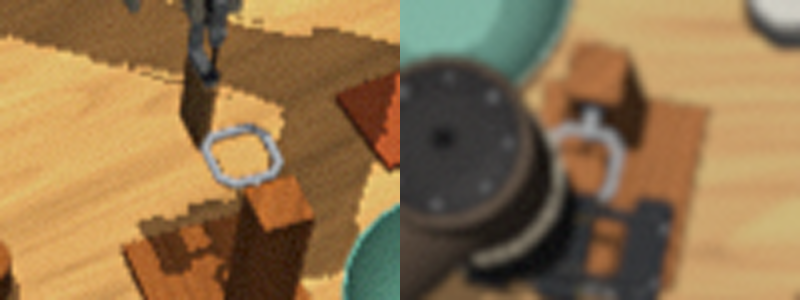

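The hook hangs upright in front of the eye, its hinge side (crop 208,75) facing the ring's front bar. Lowering to gate height and approaching.

```bash
python3 -m jog '[[-1,[0,0,15],0],[-1,[0,0,30],0],[-1,[0,0,44],0],[-1,[0,0,44],0],[-1,[8,0,44],0],[-1,[16,0,44],0],[-1,[22,0,44],0],[-1,[26,0,44],0],[-1,[26,0,44],0],[-1,[26,0,44],0]]'
python3 - <<'E'
from h import *
s=status.get_state();print(s['force'],s['moment'],s['eef_pos'],s['ee_rot'])
E
```

```text
t: 9.43
eef_pos: [0.559, 0.2061, 0.2425]
ee_rot: [3.142, 0.0, -0.181]
force: [0.1, 0.9, -1.9]
width: 0.0116
gripper_force: 60.0
[ 0.05557289  0.92830577 -1.89893434] [-0.03966993  0.0087602  -0.06564791] [0.55900722 0.20605745 0.24253108] [ 3.14157911e+00  1.10839259e-04 -1.80901198e-01]
```

```bash
python3 -m jog '[[-1,[2,0,0],0],[-1,[4,0,0],0],[-1,[6,0,0],0],[-1,[8,0,0],0],[-1,[10,0,0],0],[-1,[10,0,0],0],[-1,[10,0,0],0]]'; python3 -m jog '[[-1,[1,0,0],0],[-1,[2,0,0],0],[-1,[3,0,0],0],[-1,[3,0,0],0],[-1,[3,0,0],0]]'
```

```text
t: 10.3
eef_pos: [0.5689, 0.2043, 0.2425]
ee_rot: [3.142, 0.0, -0.181]
force: [-0.6, -0.4, -2.4]
width: 0.0117
gripper_force: 60.0
t: 10.92
eef_pos: [0.5717, 0.2037, 0.2424]
ee_rot: [3.141, 0.0, -0.181]
force: [-3.4, 0.7, -1.7]
width: 0.0115
gripper_force: 60.0
```

Contact came where predicted, at about 3 N. Pushing on gently.

```bash
python3 -m jog '[[-1,[2,0,0],0],[-1,[4,0,0],0],[-1,[6,0,0],0],[-1,[8,0,0],0],[-1,[8,0,0],0],[-1,[8,0,0],0]]'; python3 -m jog '[[-1,[1,0,0],0],[-1,[2,0,0],0],[-1,[3,0,0],0],[-1,[4,0,0],0],[-1,[4,0,0],0],[-1,[4,0,0],0]]'
python3 - <<'E'
from h import *
s=status.get_state();print(s['force'],s['moment'],s['eef_pos'],s['ee_rot'])
E
```

```text
t: 11.68
eef_pos: [0.5796, 0.2022, 0.2421]
ee_rot: [3.141, 0.001, -0.181]
force: [-3.5, 0.9, -4.9]
width: 0.0115
gripper_force: 60.0
t: 12.42
eef_pos: [0.5837, 0.2016, 0.2425]
ee_rot: [3.142, 0.0, -0.181]
force: [-4.4, 0.8, -4.1]
width: 0.0117
gripper_force: 60.0
[-4.36251342  0.79015744 -4.14813315] [ 0.35432902  1.70142686 -0.01089556] [0.58369169 0.20159015 0.24249526] [ 3.14156228e+00  2.55744274e-05 -1.80863917e-01]
```

```bash
python3 -m jog '[[-1,[1,0,0],0],[-1,[2,0,0],0],[-1,[3,0,0],0],[-1,[3,0,0],0],[-1,[3,0,0],0]]'
python3 - <<'E'
from h import *
s=status.get_state();print(s['force'],s['moment'],s['eef_pos'],s['ee_rot'])
s=grab('scene','s3.png')['color']
c=lambda i,x,y,w:cv2.resize(i[y:y+w*3//4,x:x+w,::-1],(800,600),interpolation=cv2.INTER_CUBIC)
cv2.imwrite('pics/c3.png',c(s,270,115,72))
E
```

```text
t: 13.05
eef_pos: [0.5867, 0.2011, 0.2425]
ee_rot: [3.142, -0.0, -0.181]
force: [-4.1, 0.5, -4.8]
width: 0.0118
gripper_force: 60.0
[-4.10625662  0.51218432 -4.8344617 ] [ 0.25968638  1.58437231 -0.02333097] [0.58665007 0.20105621 0.24246816] [ 3.14151847e+00 -1.02466756e-05 -1.80757752e-01]
```

View pics/c3.png

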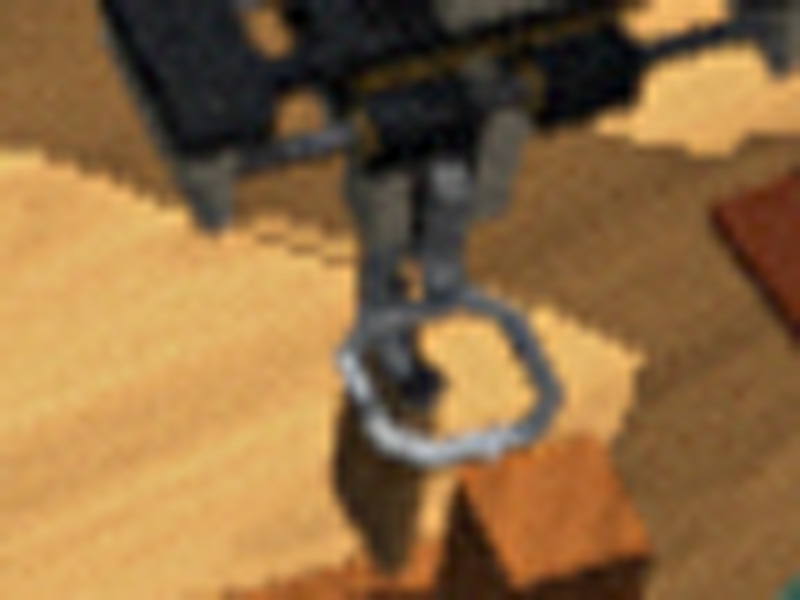

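The front bar now crosses the hook between the nose (450,270) and the hinge (420,385), and the gate is pushed in. Nudging slightly further.

```bash
python3 -m jog '[[-1,[1,0,0],0],[-1,[2,0,0],0],[-1,[2,0,0],0],[-1,[2,0,0],0]]'
python3 - <<'E'
from h import *
s=status.get_state();print(s['force'],s['moment'],s['eef_pos'],s['ee_rot'])
E
```

```text
t: 13.6
eef_pos: [0.5887, 0.2007, 0.2425]
ee_rot: [3.142, -0.0, -0.181]
force: [-3.1, 0.3, -4.8]
width: 0.0117
gripper_force: 60.0
[-3.08161777  0.286088   -4.83952143] [0.23602191 1.52427287 0.01448531] [0.58872339 0.20066352 0.2424886 ] [ 3.14154601e+00 -1.29519736e-04 -1.80842579e-01]
```

```bash
python3 -m jog '[[-1,[0,0,2],0],[-1,[0,0,4],0],[-1,[0,0,6],0],[-1,[0,0,8],0],[-1,[0,0,8],0]]';python3 -m jog '[[-1,[0,0,2],0],[-1,[0,0,4],0],[-1,[0,0,6],0],[-1,[0,0,8],0],[-1,[0,0,8],0]]';python3 -m jog '[[-1,[0,0,2],0],[-1,[0,0,4],0],[-1,[0,0,6],0],[-1,[0,0,8],0],[-1,[0,0,8],0],[-1,[0,0,8],0]]'
```

```text
t: 14.22
eef_pos: [0.5889, 0.2007, 0.2343]
ee_rot: [-3.142, -0.0, -0.181]
force: [-1.6, 1.5, -4.9]
width: 0.0113
gripper_force: 60.0
t: 14.85
eef_pos: [0.5886, 0.2007, 0.2259]
ee_rot: [3.141, 0.0, -0.181]
force: [0.9, 0.4, -7.6]
width: 0.0117
gripper_force: 60.0
t: 15.6
eef_pos: [0.5887, 0.2007, 0.2187]
ee_rot: [-3.142, -0.0, -0.181]
force: [-0.3, 0.6, -2.4]
width: 0.0116
gripper_force: 60.0
```

The gate snapped: the force rose to -7.6 N and is now back to the bare weight. Lowering onto the crown.

```bash
python3 -m jog '[[-1,[0,0,1],0],[-1,[0,0,2],0],[-1,[0,0,3],0],[-1,[0,0,4],0],[-1,[0,0,4],0]]';python3 -m jog '[[-1,[0,0,0.5],0],[-1,[0,0,1],0],[-1,[0,0,1],0]]';python3 -m jog '[[-1,[0,0,0.5],0],[-1,[0,0,1],0],[-1,[0,0,1],0]]'
```

```text
t: 16.23
eef_pos: [0.5886, 0.2007, 0.2145]
ee_rot: [3.141, 0.0, -0.181]
force: [0.6, -0.3, -2.0]
width: 0.0115
gripper_force: 60.0
t: 16.6
eef_pos: [0.5889, 0.2007, 0.214]
ee_rot: [-3.141, -0.001, -0.181]
force: [0.3, -0.3, 0.5]
width: 0.0115
gripper_force: 60.0
t: 16.98
eef_pos: [0.5892, 0.2008, 0.2137]
ee_rot: [-3.141, -0.002, -0.18]
force: [-0.3, -0.4, 5.9]
width: 0.0114
gripper_force: 60.0
```

```bash
python3 -m jog '[[-1,[0,0,0.4],0],[-1,[0,0,0.4],0],[-1,[0,0,0.4],0],[-1,[0,0,0.4],0],[-1,[0,0,0.4],0],[-1,[0,0,0.4],0]]'
python3 - <<'E'
from h import *
s=status.get_state();print(s['force'],s['moment'],s['eef_pos'],s['ee_rot'])
s=grab('scene','s4.png')['color']
c=lambda i,x,y,w:cv2.resize(i[y:y+w*3//4,x:x+w,::-1],(800,600),interpolation=cv2.INTER_CUBIC)
cv2.imwrite('pics/c4.png',c(s,270,115,72))
E
```

```text
t: 17.73
eef_pos: [0.5893, 0.2008, 0.2136]
ee_rot: [-3.141, -0.002, -0.18]
force: [-1.6, -0.7, 7.7]
width: 0.0115
gripper_force: 60.0
[-1.56836999 -0.70984615  7.69408666] [-0.35420049  0.38492874 -0.01781854] [0.58932435 0.20080884 0.21357469] [-3.14067003e+00 -2.07293465e-03 -1.80415904e-01]
```

View pics/c4.png

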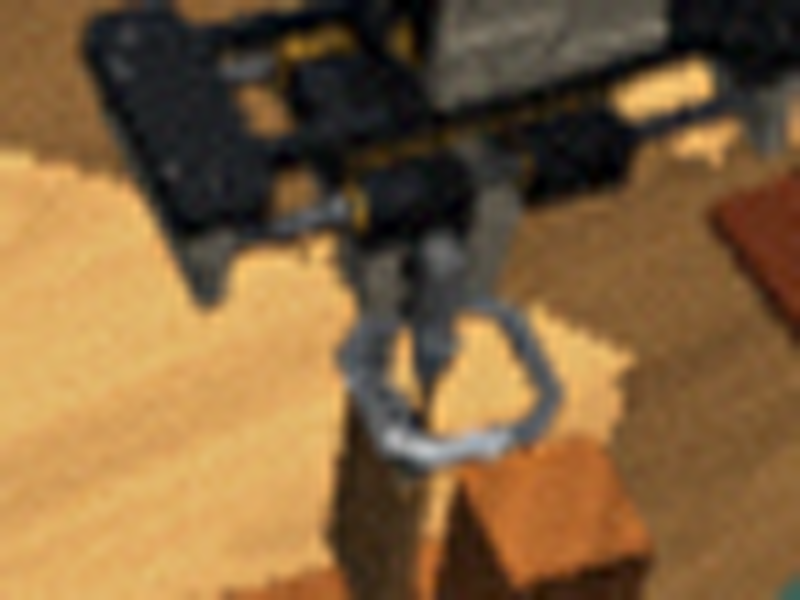

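The bar sits in the top of the hook, with the nose inside the ring and the gate shut (line at 430,385). The tug held about 10 N for 0.75 s. Unloading, opening and retreating upward.

```bash
python3 -m jog '[[-1,[0,0,-0.8],0],[-1,[0,0,-1.4],0],[-1,[0,0,-1.4],0]]' 
python3 -m jog '[[-1,[0,0,0],0],[-1,[0,0,0],0]]' 10; python3 -m jog '[[-0.6,[0,0,0],0],[-0.4,[0,0,0],0],[-0.3,[0,0,0],0],[-0.3,[0,0,0],0],[-0.3,[0,0,0],0],[-0.3,[0,0,0],0]]'; python3 -m jog '[[-0.3,[0,0,-4],0],[-0.3,[0,0,-10],0],[-0.3,[0,0,-20],0],[-0.3,[0,0,-40],0],[-0.3,[0,0,-70],0],[-0.3,[0,0,-110],0],[-0.3,[-60,0,-130],0],[-0.3,[-120,0,-130],0],[-0.3,[-120,0,-130],0],[-0.3,[-120,0,-130],0],[-0.3,[-120,0,-130],0],[-0.3,[-120,0,-130],0],[-0.3,[-120,0,-130],0],[-0.3,[-120,0,-130],0],[-0.3,[-120,0,-130],0],[-0.3,[-120,0,-130],0]]'
python3 - <<'E'
from h import *
s=grab('scene','s5.png')['color'];t=grab('top','t5.png')['color']
c=lambda i,x,y,w,W:cv2.resize(i[y:y+w*3//4,x:x+w,::-1],(W,W*3//4),interpolation=cv2.INTER_CUBIC)
cv2.imwrite('pics/c5.png',np.hstack([c(s,270,115,80,400),c(s,0,0,512,400)]))
E
```

```text
t: 18.15
eef_pos: [0.5892, 0.2008, 0.2138]
ee_rot: [-3.141, -0.001, -0.181]
force: [3.6, -0.7, 1.5]
width: 0.0118
gripper_force: 60.0
t: 18.4
eef_pos: [0.589, 0.2007, 0.2138]
ee_rot: [-3.141, -0.001, -0.181]
force: [4.9, -1.6, 2.3]
width: 0.0121
gripper_force: 10.0
t: 19.15
eef_pos: [0.5886, 0.2007, 0.2136]
ee_rot: [-3.142, 0.0, -0.181]
force: [-0.0, 0.9, -0.6]
width: 0.0303
gripper_force: 0.0
t: 21.15
eef_pos: [0.4706, 0.2223, 0.3435]
ee_rot: [3.142, 0.0, -0.181]
force: [-0.4, -0.3, 0.3]
width: 0.0305
gripper_force: 0.0
```

View pics/c5.png

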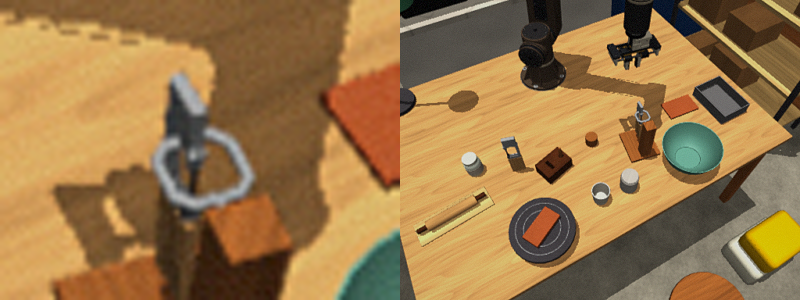

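The paddle hangs upright from the eye with the gripper clear, and the bystanders are undisturbed. I'll let it settle, check for motion by frame difference, then hand in.

```bash
W='print'; python3 -m jog '[[-0.3,[0,0,0],0],[-0.3,[0,0,0],0],[-0.3,[0,0,0],0],[-0.3,[0,0,0],0],[-0.3,[0,0,0],0],[-0.3,[0,0,0],0],[-0.3,[0,0,0],0],[-0.3,[0,0,0],0],[-0.3,[0,0,0],0],[-0.3,[0,0,0],0],[-0.3,[0,0,0],0],[-0.3,[0,0,0],0],[-0.3,[0,0,0],0],[-0.3,[0,0,0],0],[-0.3,[0,0,0],0],[-0.3,[0,0,0],0],[-0.3,[0,0,0],0],[-0.3,[0,0,0],0],[-0.3,[0,0,0],0],[-0.3,[0,0,0],0]]'
python3 - <<'E'
from h import *
F=[grab('scene')['color'][125:190,285:335].astype(int) for _ in range(6)]
print([np.abs(f-F[0]).mean().round(2) for f in F],[np.abs(f-F[0]).max() for f in F], np.abs(F[0]-load('s5.png')['color'][125:190,285:335]).mean())
E
```

```text
t: 23.75
eef_pos: [0.4705, 0.2223, 0.3435]
ee_rot: [3.142, 0.0, -0.181]
force: [0.6, -0.2, 0.2]
width: 0.0308
gripper_force: 0.0
[np.float64(0.0), np.float64(3.4), np.float64(3.37), np.float64(3.33), np.float64(3.42), np.float64(3.36)] [np.int64(0), np.int64(20), np.int64(26), np.int64(19), np.int64(21), np.int64(22)] 3.333846153846154
```

Only camera noise is left, so the paddle is at rest.

```bash
python3 -c "
from station import order
print(order.job_done())"
```

```text
the job is handed in; nothing more can be done
None
```

I handed the job in: the paddle hangs at rest from the eye bolt with its gate shut and the arm clear, after a tug of about 10 N held for 0.75 s; the hand-in call gave no verdict.

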